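# Wipe the offcuts from the tilting tray into the tin

## Task

First draw the wiper out of its dock by the sides of its blade, stand it on the open bench and let go; then lift the tray's wooden tongue until the tray is tilted to its stop and stays there. Take the wiper again, now by its handle, put its blade down in the tilted tray behind the offcuts and sweep all three over the lip into the tin, touching the offcuts with the wiper only, never with the gripper. Finally stand the wiper upright on the bench again and let go, with the tray still tilted and the tin and all other things left where they were.

Things in the scene. Friction and masses are not known exactly. Their poses are not given: they have to be found in the camera images.
- stand: Fixed plywood stand of the tilting tray, base 150 x 120 mm. Origin on the bench; its x axis points from the tray's wooden tongue (robot's side) to the tray's open lip and the tin; y across the tray. Its two upright cheeks beside the hinge reach 125 mm high, 116 mm over their outsides. Stand and dock swap sides between starts, and both turn by up to 0.3 rad.
- tray_hinge (a point): The tray's hinge axis, along the stand's y, 40 mm ahead of the stand's origin and 110 mm above the bench, level with the top of the tray's floor.
- tray (a joint): Tilt of the tray in rad: 0 level (the start), grows as the tongue end rises and the lip goes down; stop at 0.5. The hinge is stiff (about 1.2 N m of dry friction, so some 7 N up at the tongue) and the tray stays where it is left (it may sag by 0.03 rad in half a minute).
- tray_lip (a point): Middle of the open lip edge, on the floor's top face, 45 mm ahead of the hinge; turns with the tray: x along the floor outward over the lip, z off the floor. The tray's floor runs from here 170 mm back (-x), 80 mm wide between side walls 45 mm high and 4 mm thick (88 mm over them); the rear wall is only 14 mm high. Aluminium with a grippy rubber floor: the offcuts do not slide off by themselves when it is tilted.
- tray_tongue (a point): Point at which to take the wooden tongue behind the tray's rear wall: 159 mm behind the hinge, 4 mm above floor level, turns with the tray. The tongue is 36 mm wide (across, along y), 16 mm thick and sticks out 54 mm from the rear wall; the point is 30 mm from that wall. It can be pinched by its sides from above and turns between the fingers as it is lifted.
- wiper_grip (a point): Middle of the wiper's wooden handle, 47 mm above its underside. The wiper is a plain wooden squeegee that stands on its blade and on a foot of equal height, like a low bridge. Handle along x, 24 mm wide, 18 mm tall; x points from blade to foot. The foot (14 x 24 mm) ends 85 mm from this point at +x. 0.11 to 0.18 kg.
- wiper_edge (a point): Middle of the blade's lower edge: 65 mm behind (-x) and 47 mm below wiper_grip, same axes. The blade is an upright board square to the handle, 64 mm wide (y), 10 mm thick, 56 mm high; its lowest 12 mm are a 4 mm thick rubber edge. At the start only the blade is outside the dock and can be taken, by its sides; so held it does not fit between the tray's walls.
- dock: Fixed plywood dock of the wiper, a tunnel on the bench 56 mm wide outside, 76 mm high, 40 mm wide and 68 mm high inside, roofed and shut at its far end. Its x axis points into the tunnel; origin on the bench, the mouth 60 mm ahead of it, the far end 218 mm ahead. The wiper's blade stands about 21 mm in front of the mouth and the wiper slides straight out along -x.
- tin_in (a point): Centre of the inner floor of the round open steel tin that stands loose (0.7 kg) on the bench under the tray's lip: 124 mm across, 64 mm high, 3 mm wall.
- offcut0_center (a point): Centre of a loose plywood offcut, 20 x 60 x 15 mm (x, y, z), lying flat on the tray's floor, roughly across it. About 30 g. At the start all three lie between 5 and 130 mm behind the lip.
- offcut1_center (a point): Centre of a loose plywood offcut, 18 x 60 x 15 mm (x, y, z), lying flat on the tray's floor, roughly across it. About 30 g. At the start all three lie between 5 and 130 mm behind the lip.
- offcut2_center (a point): Centre of a loose plywood offcut, 16 x 60 x 15 mm (x, y, z), lying flat on the tray's floor, roughly across it. About 30 g. At the start all three lie between 5 and 130 mm behind the lip.
- glue: bystander, stays where it is: white glue bottle, 60 mm across, 150 mm high; origin under its centre
- tape: bystander, stays where it is: roll of tape, 90 mm across, 35 mm high; origin under its centre
- varnish: bystander, stays where it is: steel varnish can, 70 mm across, 100 mm high; origin under its centre
- hub: bystander, stays where it is: dark bicycle hub standing on end, 68 mm across, 101 mm high; origin under its centre
- bolt: bystander, stays where it is: large steel bolt with nut, 97 mm long along x, lying, 30 mm high; origin under its middle
- carton: bystander, stays where it is: cardboard carton, 90 x 70 x 60 mm; origin under its centre
There are look-alikes about, which are no part of the job. Leave any green look-alike of the part that bears wiper_grip alone.

How it is judged:
By the outcome, as a careful person would: the job done as asked, in the order asked, and still so for the second after the job is handed in, with the robot touching nothing.
It also fails if it takes over 72 s, if anything falls off the work surface, if the arm or the gripper's body presses on something with over 40 N, if the wrist force passes 120 N, or if a joint passes its speed limit or range.

## Robot

A 6-joint arm with a two-finger parallel gripper is mounted at the origin on the work surface. World frame = base frame: x ahead of the robot, y to its left, z up, the work surface at z = 0. Lengths are in m, angles in rad, forces in N, time in s.
With the tool pointing down it reaches from about 0.375 to 0.9 m from the base axis. Payload 3.1 kg.
Tool frame: the origin (TCP) lies midway between the tips of the shut fingers; the grasp point (between the pads) lies 19 mm behind it; x points along the fingers, y is the direction in which the jaws open and shut, and the axes are right-handed (so a half turn about x gives the same grasp; the last joint's range is limited). The gripper opens to 87 mm and grips with 3 to 60 N. Pads are 19 mm wide; open, the fingers measure 117 mm over their backs; the gripper's body (75 mm by 190 mm) begins 51 mm behind the grasp point.
Start: joints at [-1.339, 0.527, 1.433, -0, 1.181, -0.178], TCP at [0.249, -0.573, 0.223] pointing down, gripper open.
Joint ranges: [-3.08, 3.08], [-0.75, 2.2], [0.22, 2.44], [-1.43, 4.57], [0, 2.65], [-2.85, 2.85]. Speed limits (rad/s): [2.79, 2.79, 3.14, 3.14, 3.14, 3.14].

## Interface

Orientations are given as a unit quaternion [x, y, z, w].
In Python, from rig import get_obs, imaging, robot gives the robot as it stands.
- The arm moves only by the shell command python3 -m inch 'ROWS' [FORCE]. ROWS is JSON, a list of rows, each a list of 3 entries, a list of its own where there are three numbers: the finger opening in mm, from 0 to 87, then the shift along the tool's x, y, z in mm, then the turn, a rotation vector about the tool's x, y, z in degrees. In form: [[grip, [dx, dy, dz], [wx, wy, wz]], ...]. A call has 1 to 12 rows; each row shifts and turns the pose as measured when the row begins, along the tool's axes as they then stand; what a row does not reach is not made up. A row lasts 1/8 s, in which the tool goes at most 62.5 mm and 10.7 degrees, less where a joint would pass 70% of its speed; a pose out of reach is approached as far as the arm can. A call with a gripper value outside its range is refused whole. The fingers move at their own pace and stop on an object; FORCE is the grip in N (left out, the last holds). Time passes only in rows, so rows that do not move let the fingers close. It gives the time, the measured TCP pose, the force and the opening at its end, in the units of the state.
- get_obs(): the state, without advancing time (a new reading comes with each control period).
- imaging.camera(name): name is "side" or "top"; returns the picture (400x640x3 uint8, red, green, blue); there is no depth.
- imaging.camera_params(name): a dict with "camera_matrix" (3x3 intrinsics, pixels), "xyz" and "rotation" of the camera in the world. Camera axes: x right, y down, z forward; pixel columns grow to the right and rows downward; lengths in m; the calibration is good to about 2 mm. A picture is of the moment at which its call begins. camera_params takes no time and is no camera call.
- robot.hand_in(): hands the job in, once; it reports no verdict.
Trained networks look in the newest picture that a camera, given by its name, has taken for a name from the list of things; names that differ only in an ending like _2 or _b are one class to them, and where a whole thing is asked for, a point or a joint stands for the part that bears it (a point fixed in the world has none). Each returns a list of dicts, best first, with "confidence" (0 to 1); they miss things now and then, are a little off and sometimes report something else, mostly with a low value. They report only what shows in the picture. A call takes as long as a camera call. They do not tell look-alikes from the thing itself.
- imaging.cut_out(camera, target): "pixels" (400x640 bool, what is visible of it) and "box" ([centre column, centre row, width, height] in pixels, round what is visible of it).
- imaging.tip_of(camera, target): "pixel" ([column, row] in pixels: a listed point, or the origin of a listed thing).
The state is a dict: "time": time; "q": joint angles; "joint_velocities": joint speeds; "joint_torque": joint torques, N m; "position": TCP position; "tool_rot": TCP orientation; "ft_force": force on the tool from outside, world axes, zero at the start; "moment": the same for the moment, N m; "grip_width": finger opening in m.
Only numpy, scipy, OpenCV 4.12 (cv2) and the standard library are available. Lean on these libraries where they do the work, as an engineer would, in place of code of your own. Each camera call takes 0.05 s, during which the arm holds its last target. There are 200 camera calls.

## Working session

There is one attempt and no reset: what is moved stays moved. The work goes in short steps, Python scripts to look and compute and a shell command to move; the robot and the scene stay as the last step left them, time stands still between calls to the robot, and variables do not carry over. Pictures are saved under pics/ and viewed, about 8 in all and at most 12, crops included, and the job is handed in when it is done.

```bash
ls; mkdir -p pics
cat > h.py <<'E'
import numpy as np, cv2, json
from rig import get_obs, imaging, robot
from scipy.spatial.transform import Rotation as R
P={c:imaging.camera_params(c) for c in("side","top")}
def ray(c,px):
    p=P[c];d=np.linalg.inv(np.array(p["camera_matrix"]))@[px[0],px[1],1]
    M=np.array(p["rotation"]);M=M if M.shape==(3,3) else R.from_quat(M).as_matrix()
    return np.array(p["xyz"]),M@d
def atz(c,px,z):
    o,d=ray(c,px);return o+d*(z-o[2])/d[2]
def tri(a,b):
    A=np.zeros((3,3));v=np.zeros(3)
    for c,px in(("side",a),("top",b)):
        o,d=ray(c,px);d=d/np.linalg.norm(d);Q=np.eye(3)-np.outer(d,d);A+=Q;v+=Q@o
    return np.linalg.solve(A,v)
def proj(c,X):
    o=np.array(P[c]["xyz"]);M=np.array(P[c]["rotation"]);M=M if M.shape==(3,3) else R.from_quat(M).as_matrix()
    u=np.array(P[c]["camera_matrix"])@(M.T@(np.array(X)-o));return u[:2]/u[2]
def snap(c,name):
    im=imaging.camera(c);cv2.imwrite(f"pics/{name}.png",im[:,:,::-1]);return im
E
cat > a.py <<'E'
from h import *
np.set_printoptions(precision=3,suppress=True)
a=snap("side","s0");b=snap("top","t0")
for c in P: print(c,P[c]["xyz"],np.round(P[c]["rotation"],2).tolist(),P[c]["camera_matrix"][0][0])
Z=dict(stand=0,tray_hinge=.11,tray_lip=.11,tray_tongue=.114,wiper_grip=.047,wiper_edge=0,dock=0,tin_in=.003,offcut0_center=.1175,offcut1_center=.1175,offcut2_center=.1175,glue=0,tape=0,varnish=0,hub=0,bolt=0,carton=0)
for n,z in Z.items():
    for c in P:
        try:
            for r in imaging.tip_of(c,n)[:3]: print(n,c,round(r["confidence"],2),np.round(r["pixel"]),atz(c,r["pixel"],z)[:2])
        except Exception as e: print(n,c,e)
cv2.imwrite("pics/st0.png",cv2.resize(np.vstack([a,b])[:,:,::-1],(800,1000))[:, :]) 
print(get_obs()["time"])
E
python3 a.py
```

```text
pics
side [-0.287 -0.891  0.991] [0.83, -0.31, 0.17, -0.42] 499.09557518728525
top [0.406 0.038 1.421] [-0.7, 0.72, -0.04, 0.05] 389.76108319486605
stand side 0.9 [364. 256.] [ 0.535 -0.174]
stand top 0.83 [380. 217.] [ 0.535 -0.175]
tray_hinge side 0.57 [379. 223.] [ 0.57  -0.186]
tray_hinge top 0.62 [461. 231.] [ 0.47  -0.426]
tray_hinge top 0.61 [384. 201.] [ 0.577 -0.175]
tray_lip top 0.75 [390. 186.] [ 0.628 -0.195]
tray_tongue side 0.96 [332. 235.] [ 0.433 -0.142]
tray_tongue top 0.87 [376. 246.] [ 0.429 -0.139]
wiper_grip side 0.94 [188. 152.] [0.398 0.599]
wiper_grip side 0.71 [312. 178.] [0.639 0.182]
wiper_grip side 0.52 [380. 220.] [ 0.646 -0.126]
wiper_grip top 0.74 [160. 261.] [0.397 0.608]
wiper_grip top 0.63 [237. 265.] [0.375 0.34 ]
wiper_grip top 0.52 [281. 184.] [0.658 0.18 ]
wiper_edge side 0.86 [188. 170.] [0.371 0.559]
wiper_edge side 0.63 [299. 194.] [0.583 0.186]
wiper_edge top 0.75 [181. 268.] [0.37  0.553]
wiper_edge top 0.59 [254. 250.] [0.426 0.287]
wiper_edge top 0.53 [284. 205.] [0.587 0.175]
dock side 0.41 [364. 254.] [ 0.539 -0.169]
tin_in side 0.82 [39
[... 189 characters left out ...]
e 0.47 [371. 221.] [ 0.552 -0.171]
offcut1_center top 0.45 [387. 204.] [ 0.568 -0.183]
offcut2_center side 0.67 [364. 225.] [ 0.525 -0.172]
offcut2_center top 0.52 [385. 217.] [ 0.523 -0.173]
glue side 0.44 [260. 176.] [0.546 0.36 ]
glue side 0.4 [333. 236.] [ 0.525 -0.049]
glue top 0.58 [228. 212.] [0.569 0.383]
tape side 0.52 [344. 220.] [ 0.605 -0.014]
tape top 0.56 [338. 199.] [ 0.606 -0.022]
varnish top 0.72 [439. 223.] [ 0.508 -0.389]
hub side 0.22 [343. 218.] [ 0.61  -0.005]
hub top 0.5 [336. 160.] [ 0.751 -0.022]
bolt side 0.62 [290. 243.] [0.405 0.01 ]
bolt top 0.48 [331. 251.] [0.417 0.009]
carton side 0.68 [429. 330.] [ 0.466 -0.471]
carton top 0.96 [462. 231.] [ 0.473 -0.469]
1.8
```

View pics/t0.png

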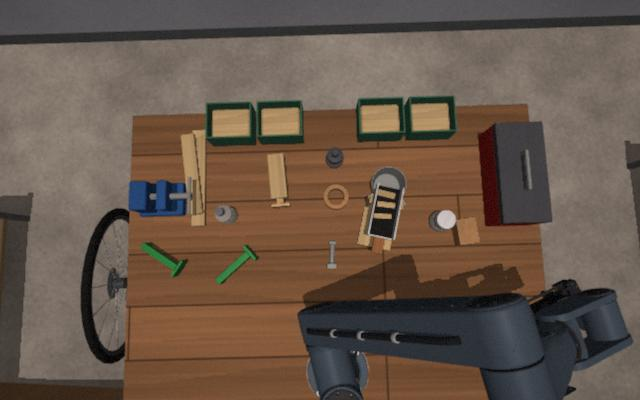

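View pics/s0.png

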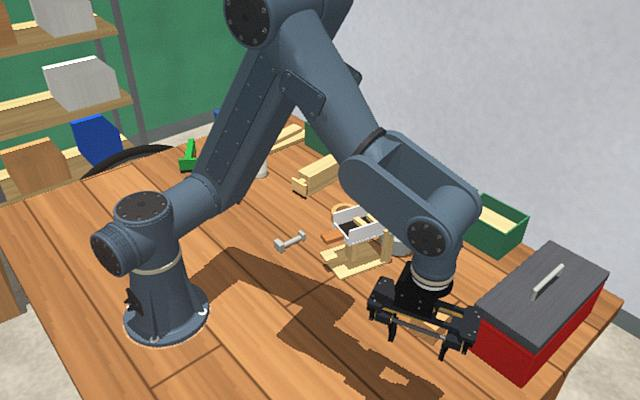

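```bash
cat > b.py <<'E'
from h import *
np.set_printoptions(precision=3,suppress=True)
b=cv2.imread("pics/t0.png")
cv2.imwrite("pics/t0c.png",cv2.resize(b[145:265,245:415],None,fx=4.7,fy=4.7,interpolation=cv2.INTER_CUBIC))
imaging.camera("top");imaging.camera("side")
for c in P:
  for n in("dock","wiper_grip","tray","stand"):
    for r in imaging.cut_out(c,n)[:3]:
        ys,xs=np.nonzero(r["pixels"]);pts=np.c_[xs,ys].astype(np.float32)
        print(c,n,round(r["confidence"],2),np.round(r["box"]),cv2.boxPoints(cv2.minAreaRect(pts)).round(1).tolist() if c=="top" else "")
E
python3 b.py
```

```text
side dock 0.74 [318. 173.  36.  39.] 
side wiper_grip 0.89 [186. 155.  17.  34.] 
side wiper_grip 0.76 [297. 191.  13.  22.] 
side wiper_grip 0.22 [360. 222.  14.   6.] 
side tray 0.68 [352. 226.  62.  42.] 
side stand 0.93 [356. 242.  73.  75.] 
top dock 0.93 [279. 179.  21.  49.] [[265.79998779296875, 154.6999969482422], [283.6000061035156, 152.89999389648438], [288.20001220703125, 198.89999389648438], [270.3999938964844, 200.6999969482422]]
top wiper_grip 0.74 [164. 260.  48.  34.] [[134.89999389648438, 258.5], [143.6999969482422, 240.39999389648438], [186.0, 261.0], [177.1999969482422, 279.0]]
top wiper_grip 0.65 [233. 265.  40.  43.] [[213.0, 280.20001220703125], [245.39999389648438, 245.5], [257.29998779296875, 256.6000061035156], [224.89999389648438, 291.29998779296875]]
top tray 0.76 [386. 220.  38.  67.] [[360.70001220703125, 250.0], [375.70001220703125, 183.6999969482422], [404.8999938964844, 190.3000030517578], [389.8999938964844, 256.6000061035156]]
top tray 0.39 [390. 181.  33.  22.] [[370.5, 187.8000030517578], [372.0, 165.6999969482422], [407.20001220703125, 168.0], [405.70001220703125, 190.1999969482422]]
```

View pics/t0c.png

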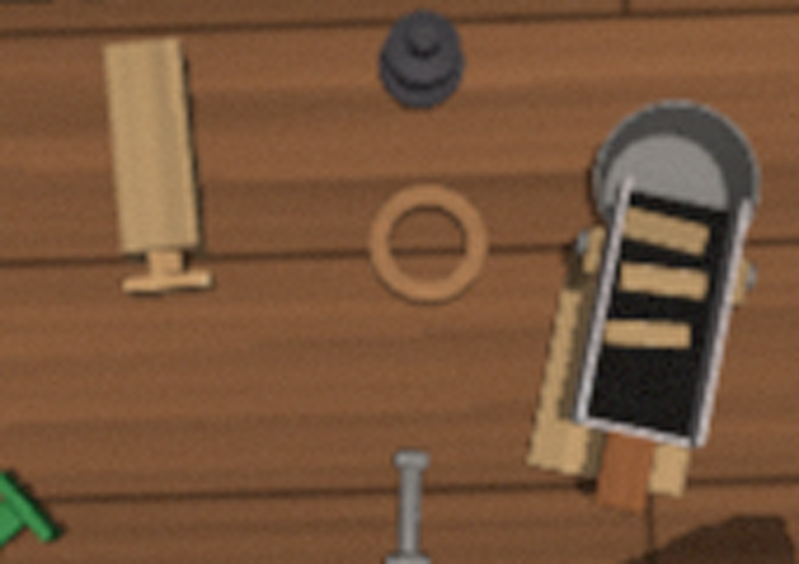

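```bash
cat > c.py <<'E'
from h import *
np.set_printoptions(precision=4,suppress=True)
f=lambda u,v,z:atz("top",(245+u/4.7,145+v/4.7),z)[:2]
a,b,c,d=[f(*p,.076) for p in((107,45),(180,40),(122,250),(198,248))]
far=(a+b)/2;m=(c+d)/2;x=(far-m);print("far",far,"mouth",m,"len",np.linalg.norm(x),"w",np.linalg.norm(a-b),np.linalg.norm(c-d),"yaw",np.arctan2(x[1],x[0]))
e,g=f(124,282,.056),f(211,274,.056);v=e-g
print("blade",(e+g)/2,np.linalg.norm(v),"yaw",np.arctan2(-v[0],v[1]))
L,Rr=f(575,420,.124),f(706,442,.124);print("tray rear top",(L+Rr)/2,np.linalg.norm(L-Rr),"yaw",np.arctan2(-(L-Rr)[0],(L-Rr)[1]))
A=[f(630,180,.155),f(576,412,.155),f(748,200,.155),f(702,435,.155)]
for p,q in((A[0],A[1]),(A[2],A[3])):print("wall",np.linalg.norm(p-q),np.arctan2(*(p-q)[::-1]))
print("mid lip",(A[0]+A[2])/2,"mid rear",(A[1]+A[3])/2)
print("tongue end",f(622,508,.122))
t=np.array([[595,165],[759,165]]);print("tin",[f(*p,.064) for p in t],f(677,103,.064))
o=get_obs();print(o["position"],R.from_quat(o["tool_rot"]).as_matrix(),o["time"])
E
python3 c.py
```

```text
far [0.7611 0.1955] mouth [0.6036 0.1853] len 0.1577874577237773 w 0.05511383958687768 0.05647686088403578 yaw 0.0644606205351604
blade [0.5844 0.1822] 0.06567675772870576 yaw 0.06401836471722554
tray rear top [ 0.4572 -0.1571] 0.09324329611683202 yaw -0.19442648459143647
wall 0.16722052604790474 -0.27059858673937875
wall 0.1677306269570349 -0.24378111861358376
mid lip [ 0.6231 -0.1942] mid rear [ 0.4612 -0.1516]
tongue end [ 0.4037 -0.1419]
tin [array([ 0.6598, -0.1415]), array([ 0.6563, -0.2644])] [ 0.7055 -0.2053]
[ 0.249  -0.5732  0.2226] [[ 0.      0.3984 -0.9172]
 [-0.     -0.9172 -0.3984]
 [-1.      0.     -0.    ]] 2.3
```

```bash
cat > d.py <<'E'
# usage: d.py x y z yaw(deg of jaw axis) [pitch deg] : remaining shift in tool axes (mm) and turn (deg)
from h import *;import sys
np.set_printoptions(precision=1,suppress=True)
t=[float(v) for v in sys.argv[1:]];o=get_obs();M=R.from_quat(o["tool_rot"]).as_matrix()
ya=np.radians(t[3]);y=np.array([np.cos(ya),np.sin(ya),0]);x=np.array([0,0,-1.]);T=np.c_[x,y,np.cross(x,y)]
if len(t)>4:T=T@R.from_rotvec([0,np.radians(t[4]),0]).as_matrix()
print("shift tool",M.T@(np.array(t[:3])-o["position"])*1e3,"in target axes",T.T@(np.array(t[:3])-o["position"])*1e3,"turn",np.degrees(R.from_matrix(M.T@T).as_rotvec()),"F",o["ft_force"],"t",o["time"],"g",o["grip_width"]*1e3,"p",o["position"]*1e3,"q",o["q"])
E
python3 -m inch '[[87,[0,0,0],[9.9,0,0]],[87,[0,0,0],[9.9,0,0]],[87,[0,-52,-27],[0,0,0]],[87,[0,-52,-27],[0,0,0]],[87,[0,-52,-27],[0,0,0]],[87,[0,-52,-27],[0,0,0]],[87,[0,-52,-27],[0,0,0]],[87,[0,-52,-27],[0,0,0]],[87,[0,-52,-27],[0,0,0]],[87,[0,-52,-27],[0,0,0]],[87,[0,-52,-27],[0,0,0]],[87,[0,-52,-27],[0,0,0]]]' 30; python3 d.py .583 .183 .1 -86.3
```

```text
time: 3.8
position: [0.5009, -0.0321, 0.2225]
tool_rot: [0.71, 0.011, -0.704, 0.018]
ft_force: [2.1, -1.4, 0.2]
grip_width: 0.0871
shift tool [ 121.2 -212.7  -89.9] in target axes [ 122.5 -209.4  -95.8] turn [-1.3 -0.5 -0.6] F [ 2.1 -1.4  0.2] t 3.8 g 87.1159017996762 p [500.9 -32.1 222.5] q [-0.3  0.4  1.7 -0.   1.   1.3]
```

```bash
python3 -m inch '[[87,[0,-50,-23],[-1.3,0,0]],[87,[0,-50,-23],[0,0,0]],[87,[0,-50,-23],[0,0,0]],[87,[40,-40,-15],[0,0,0]],[87,[40,0,0],[0,0,0]],[87,[0,0,0],[0,0,0]],[87,[0,0,0],[0,0,0]]]'; python3 d.py .583 .183 .1 -86.3
```

```text
time: 4.68
position: [0.5812, 0.1739, 0.1428]
tool_rot: [0.714, 0.022, -0.7, 0.029]
ft_force: [0.0, -0.2, 0.6]
grip_width: 0.0869
shift tool [42.8 -9.3 -1.6] in target axes [42.8 -8.9 -2.4] turn [ 0.5 -1.1 -0.6] F [ 0.  -0.2  0.6] t 4.675 g 86.89159464823814 p [581.2 173.9 142.8] q [ 0.1  0.6  1.6 -0.   1.   1.6]
```

```bash
python3 -m inch '[[87,[22,-9,-2],[0.5,-1.1,-0.6]],[87,[21,0,0],[0,0,0]],[87,[0,0,0],[0,0,0]]]'; python3 d.py .583 .183 .021 -86.3
cat > e.py <<'E'
from h import *;import sys
n,*w=sys.argv[1:];ims=[]
for c in("side","top"):
    u,v=proj(c,[float(k) for k in w[:3]]);h=int(w[3]) if len(w)>3 else 60
    im=imaging.camera(c);u=int(np.clip(u,h,639-h));v=int(np.clip(v,h,399-h));print(c,u-h,v-h,399/(2*h))
    ims.append(cv2.resize(im[v-h:v+h,u-h:u+h,::-1],(399,399),interpolation=cv2.INTER_CUBIC))
cv2.imwrite(f"pics/{n}.png",np.hstack(ims))
E
python3 e.py g1 .583 .183 .06 50
```

```text
time: 5.05
position: [0.5872, 0.1815, 0.1055]
tool_rot: [0.71, 0.022, -0.703, 0.021]
ft_force: [-0.7, 0.2, -0.2]
grip_width: 0.0868
shift tool [84.5 -1.7  5. ] in target axes [84.5 -1.8  4.1] turn [-0.2 -0.6  0.1] F [-0.7  0.2 -0.2] t 5.05 g 86.78248533179854 p [587.2 181.5 105.5] q [0.1 0.7 1.6 0.  0.9 1.6]
side 249 130 3.99
top 230 154 3.99
```

View pics/g1.png

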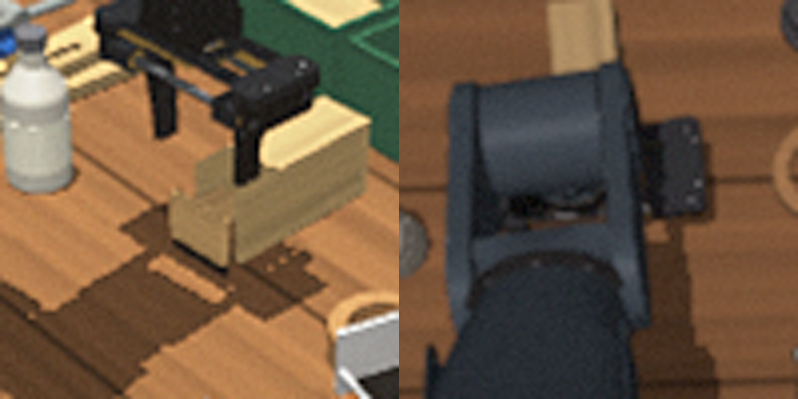

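```bash
python3 -m inch '[[87,[30,-2,4],[0,-0.6,0]],[87,[28,0,0],[0,0,0]],[87,[20,0,0],[0,0,0]],[87,[0,0,0],[0,0,0]]]'; python3 d.py .583 .183 .021 -86.3
```

```text
time: 5.65
position: [0.5915, 0.1833, 0.0354]
tool_rot: [0.713, 0.022, -0.7, 0.02]
ft_force: [0.0, -0.3, -0.3]
grip_width: 0.087
shift tool [14.2 -0.1  8.7] in target axes [14.4 -0.2  8.5] turn [-0.3 -1.1  0.1] F [ 0.  -0.3 -0.3] t 5.65 g 86.99127084427829 p [591.5 183.3  35.4] q [0.1 0.8 1.6 0.  0.8 1.6]
```

```bash
python3 -m inch '[[87,[8,0,9],[0,-1.1,0]],[87,[6,0,0],[0,0,0]],[87,[0,0,0],[0,0,0]]]'; python3 d.py .583 .183 .021 -86.3
```

```text
time: 6.02
position: [0.5845, 0.1829, 0.024]
tool_rot: [0.708, 0.022, -0.705, 0.02]
ft_force: [0.6, -0.0, 0.4]
grip_width: 0.0869
shift tool [ 3.  -0.2  1.5] in target axes [ 3.  -0.2  1.5] turn [-0.4 -0.2  0.2] F [ 0.6 -0.   0.4] t 6.025 g 86.90433737197641 p [584.5 182.9  24. ] q [0.1 0.8 1.6 0.  0.8 1.6]
```

Close on the blade.

```bash
python3 -m inch '[[87,[2,0,1],[0,0,0]],[50,[0,0,0],[0,0,0]],[50,[0,0,0],[0,0,0]],[50,[0,0,0],[0,0,0]],[50,[0,0,0],[0,0,0]],[50,[0,0,0],[0,0,0]]]' 40; python3 d.py .583 .183 .021 -86.3
```

```text
time: 6.78
position: [0.5839, 0.1832, 0.0227]
tool_rot: [0.709, 0.022, -0.705, 0.019]
ft_force: [-1.5, 0.4, -0.6]
grip_width: 0.0634
shift tool [1.7 0.1 0.9] in target axes [1.7 0.1 0.9] turn [-0.4 -0.3  0.2] F [-1.5  0.4 -0.6] t 6.775 g 63.356530294529726 p [583.9 183.2  22.7] q [0.1 0.8 1.6 0.  0.8 1.6]
```

```bash
python3 -m inch '[[50,[-0.5,0,15],[0,0,0]],[50,[0,0,20],[0,0,0]],[50,[0,0,20],[0,0,0]],[50,[0,0,20],[0,0,0]],[50,[0,0,0],[0,0,0]]]'; python3 d.py .418 .1722 .0227 -86.3
```

```text
time: 7.4
position: [0.5091, 0.1784, 0.0227]
tool_rot: [0.71, 0.022, -0.704, 0.019]
ft_force: [-0.2, 0.7, -2.1]
grip_width: 0.0634
shift tool [-0.8  0.9 91.3] in target axes [-0.   0.3 91.3] turn [-0.4 -0.5  0.2] F [-0.2  0.7 -2.1] t 7.4 g 63.354885208344136 p [509.1 178.4  22.7] q [0.1 0.7 1.8 0.  0.6 1.6]
```

```bash
python3 -m inch '[[50,[0,0,20],[0,0,0]],[50,[0,0.5,20],[0,0,0]],[50,[0,0,20],[0,0,0]],[50,[0,0,20],[0,0,0]],[50,[0,0,13],[0,0,0]],[50,[0,0,0],[0,0,0]],[50,[0,0,0],[0,0,0]]]'; python3 d.py .418 .1722 .0227 -86.3
```

```text
time: 8.28
position: [0.4276, 0.1734, 0.0226]
tool_rot: [0.717, 0.022, -0.697, 0.018]
ft_force: [-0.5, 0.2, 3.3]
grip_width: 0.0635
shift tool [-0.4  0.6  9.7] in target axes [-0.1  0.5  9.7] turn [-0.4 -1.6  0.3] F [-0.5  0.2  3.3] t 8.275 g 63.5043040115006 p [427.6 173.4  22.6] q [0.1 0.7 2.  0.  0.4 1.7]
```

```bash
python3 -m inch '[[63,[0.5,0,0],[0,-1.5,0]],[87,[0,0,0],[0,0,0]],[87,[0,0,0],[0,0,0]],[87,[0,0,0],[0,0,0]],[87,[0,0,0],[0,0,0]],[87,[-30,0,0],[0,0,0]],[87,[-50,0,0],[0,0,0]],[87,[-60,0,0],[0,0,0]],[87,[-40,0,0],[0,0,0]],[87,[0,0,0],[0,0,0]]]'; python3 d.py .4305 -.1405 .16 -105
cat > w.py <<'E'
from h import *
np.set_printoptions(precision=3,suppress=True)
for c in P:
    imaging.camera(c)
    for n,z in(("wiper_grip",.047),("wiper_edge",0)):
        for r in imaging.tip_of(c,n)[:4]: print(n,c,round(r["confidence"],2),np.round(r["pixel"]),atz(c,r["pixel"],z)[:2])
E
python3 w.py; python3 e.py g2 .46 .02 .06 80
```

```text
time: 9.52
position: [0.4294, 0.1724, 0.2062]
tool_rot: [0.708, 0.021, -0.706, 0.018]
ft_force: [0.0, -0.6, -0.5]
grip_width: 0.0869
shift tool [ 44.8 312.7  16.5] in target axes [ 46.2 302.  -82.1] turn [18.2 -0.1  0.3] F [ 0.  -0.6 -0.5] t 9.525 g 86.93111504500801 p [429.4 172.4 206.2] q [0.1 0.3 1.8 0.  1.  1.6]
wiper_grip side 0.57 [275. 197.] [0.474 0.172]
wiper_grip side 0.57 [190. 150.] [0.414 0.609]
wiper_edge side 0.97 [189. 171.] [0.37  0.551]
wiper_edge side 0.91 [265. 215.] [0.425 0.166]
wiper_edge side 0.79 [242. 198.] [0.423 0.295]
wiper_edge side 0.68 [371. 221.] [ 0.665 -0.075]
wiper_grip top 0.47 [237. 264.] [0.379 0.34 ]
wiper_grip top 0.41 [280. 226.] [0.508 0.185]
wiper_grip top 0.28 [374. 245.] [ 0.431 -0.142]
wiper_edge top 0.93 [178. 268.] [0.37  0.561]
wiper_edge top 0.52 [386. 202.] [ 0.588 -0.197]
side 222 138 2.49375
top 247 158 2.49375
```

View pics/g2.png

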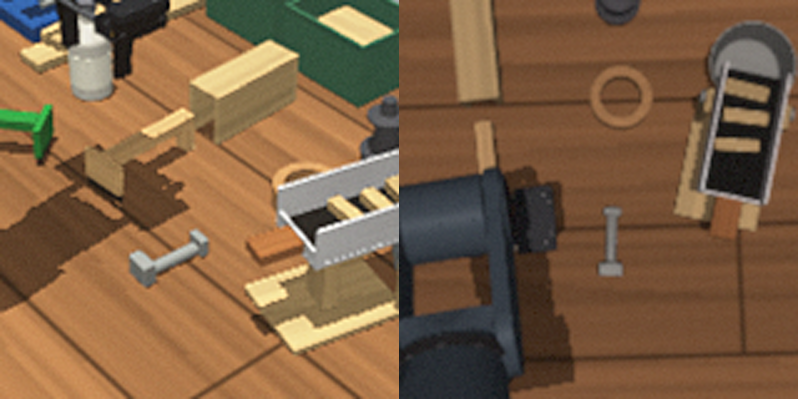

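```bash
python3 -m inch '[[87,[0,0,0],[9.1,0,0]],[87,[0,0,0],[9.1,0,0]],[87,[0,50,-13.5],[0,0,0]],[87,[0,52,-13.5],[0,0,0]],[87,[0,52,-13.5],[0,0,0]],[87,[0,52,-13.5],[0,0,0]],[87,[0,52,-13.5],[0,0,0]],[87,[0,40,-13],[0,0,0]],[87,[0,0,0],[0,0,0]],[87,[0,0,0],[0,0,0]]]'; python3 d.py .4305 -.1405 .16 -105
```

```text
time: 11.18
position: [0.424, -0.1452, 0.1944]
tool_rot: [-0.694, 0.094, 0.707, 0.096]
ft_force: [0.1, -0.2, 0.4]
grip_width: 0.0866
shift tool [34.3 -6.2 -5.6] in target axes [34.4 -6.2 -5. ] turn [-0.5  1.1  0.1] F [ 0.1 -0.2  0.4] t 11.175 g 86.63680226688886 p [ 424.  -145.2  194.4] q [-0.6  0.3  1.9 -0.   0.9  1.3]
```

```bash
python3 -m inch '[[87,[25,-6,-5],[0,1.1,0]],[60,[25,0,0],[0,0,0]],[60,[25,0,0],[0,0,0]],[60,[15,0,0],[0,0,0]],[60,[0,0,0],[0,0,0]],[60,[0,0,0],[0,0,0]]]'; python3 d.py .4305 -.1405 .096 -105
```

```text
time: 11.92
position: [0.4296, -0.1323, 0.1018]
tool_rot: [-0.7, 0.09, 0.702, 0.093]
ft_force: [0.2, -0.2, -0.0]
grip_width: 0.061
shift tool [ 5.7  7.7 -3. ] in target axes [ 5.8  7.7 -3. ] turn [0.1 0.1 0.2] F [ 0.2 -0.2 -0. ] t 11.925 g 60.9503110247716 p [ 429.6 -132.3  101.8] q [-0.5  0.5  2.   0.   0.7  1.3]
```

```bash
python3 -m inch '[[60,[5,7.5,-2],[0,0,0]],[60,[0,0,0],[0,0,0]],[60,[0,0,0],[0,0,0]],[20,[0,0,0],[0,0,0]],[20,[0,0,0],[0,0,0]],[20,[0,0,0],[0,0,0]],[20,[0,0,0],[0,0,0]]]' 30; python3 d.py .4305 -.1405 .096 -105
```

```text
time: 12.8
position: [0.43, -0.1435, 0.0982]
tool_rot: [0.702, -0.091, -0.701, -0.088]
ft_force: [-1.6, -2.7, 0.0]
grip_width: 0.0354
shift tool [ 2.2 -3.1  0.2] in target axes [ 2.2 -3.1  0.3] turn [ 0.4 -0.1 -0.2] F [-1.6 -2.7  0. ] t 12.8 g 35.43052773956604 p [ 430.  -143.5   98.2] q [-0.6  0.5  2.  -0.   0.6  1.3]
```

```bash
python3 -m inch '[[20,[-8,0,-0.6],[0,0,0]],[20,[-8,0,-0.6],[0,0,0]],[20,[-8,0,-1.4],[0,0,0]],[20,[-8,0,-1.4],[0,0,0]],[20,[-8,0,-2],[0,0,0]],[20,[-8,0,-2],[0,0,0]],[20,[0,0,0],[0,0,0]]]' 40; python3 d.py .451 -.148 .174 -105
```

```text
time: 13.68
position: [0.4386, -0.1456, 0.1476]
tool_rot: [-0.702, 0.09, 0.702, 0.088]
ft_force: [1.6, -1.3, -7.3]
grip_width: 0.0357
shift tool [-26.4  -0.7 -12.6] in target axes [-26.4  -0.9 -12.6] turn [ 0.6 -0.  -0.2] F [ 1.6 -1.3 -7.3] t 13.675 g 35.71011217368942 p [ 438.6 -145.6  147.6] q [-0.6  0.4  1.9 -0.   0.8  1.3]
```

```bash
python3 -m inch '[[20,[-7.5,0,-3],[0,0,0]],[20,[-7.5,0,-3],[0,0,0]],[20,[-7,0,-3.5],[0,0,0]],[20,[-6,0,-3.5],[0,0,0]],[20,[-2,0,-1],[0,0,0]],[20,[0,0,0],[0,0,0]]]'; python3 d.py .451 -.148 .174 -105
```

```text
time: 14.42
position: [0.4502, -0.1484, 0.1749]
tool_rot: [-0.699, 0.089, 0.704, 0.088]
ft_force: [1.7, -2.0, -4.8]
grip_width: 0.0355
shift tool [ 0.9 -0.6 -0.7] in target axes [ 0.9 -0.6 -0.7] turn [ 0.6  0.4 -0.1] F [ 1.7 -2.  -4.8] t 14.425 g 35.51085100273236 p [ 450.2 -148.4  174.9] q [-0.6  0.4  1.8 -0.   0.9  1.3]
```

Push to the stop until the force rises.

```bash
python3 -m inch '[[20,[-5,0,-2.5],[0,0,0]],[20,[-4,0,-2],[0,0,0]],[20,[-4,0,-2],[0,0,0]],[20,[0,0,0],[0,0,0]]]'; python3 d.py .451 -.148 .174 -105
```

```text
time: 14.92
position: [0.4498, -0.1483, 0.1755]
tool_rot: [-0.692, 0.088, 0.711, 0.09]
ft_force: [-0.3, -1.7, 3.5]
grip_width: 0.0357
shift tool [ 1.4 -0.6 -1.1] in target axes [ 1.5 -0.6 -1.1] turn [0.5 1.6 0. ] F [-0.3 -1.7  3.5] t 14.925 g 35.737009492230584 p [ 449.8 -148.3  175.5] q [-0.6  0.4  1.8 -0.   0.9  1.3]
```

```bash
python3 -m inch '[[60,[0,0,0],[0,0,0]],[60,[0,0,0],[0,0,0]],[60,[0,0,0],[0,0,0]],[60,[-25,0,3],[0,0,0]],[60,[-50,0,0],[0,0,0]],[60,[-30,0,0],[-9.4,0,0]],[60,[0,-55,0],[-9.4,0,0]],[60,[0,-55,0],[0,0,0]],[60,[0,-55,0],[0,0,0]],[60,[0,-55,0],[0,0,0]],[60,[0,-50,0],[0,0,0]],[60,[0,0,0],[0,0,0]]]'; python3 d.py .492 .178 .15 -86.3
cat > k.py <<'E'
from h import *
np.set_printoptions(precision=3,suppress=True)
for c in P:
    imaging.camera(c)
    for n in("tray_lip","tray_tongue","tray_hinge","tin_in"):
        for r in imaging.tip_of(c,n)[:2]: print(n,c,round(r["confidence"],2),np.round(r["pixel"]))
yaw=-.258;u=np.array([np.cos(yaw),np.sin(yaw),0]);H=np.array([.580,-.182,.11])
for th in(0,.5):
    f=u*np.cos(th)-np.array([0,0,np.sin(th)]);n=u*np.sin(th)+np.array([0,0,np.cos(th)])
    for nm,p in(("lip",H+.045*f),("tongue",H-.159*f+.004*n),("hinge",H)):print(th,nm,p,proj("side",p),proj("top",p))
E
python3 k.py; python3 e.py g3 .55 -.17 .11 45
```

```text
time: 16.42
position: [0.4385, 0.1299, 0.2987]
tool_rot: [-0.704, -0.031, 0.709, -0.025]
ft_force: [0.0, -0.7, 0.7]
grip_width: 0.0603
shift tool [148.7 -42.5 -58. ] in target axes [148.7 -44.5 -56.5] turn [0.9 0.3 0.4] F [ 0.  -0.7  0.7] t 16.425 g 60.30532159830927 p [438.5 129.9 298.7] q [0.  0.2 1.7 0.  1.2 1.5]
tray_lip side 0.59 [391. 223.]
tray_tongue side 0.89 [341. 215.]
tray_hinge side 0.62 [381. 222.]
tray_hinge side 0.33 [390. 223.]
tin_in side 0.79 [397. 241.]
tray_lip top 0.82 [388. 191.]
tray_tongue top 0.74 [382. 237.]
tray_hinge top 0.77 [384. 199.]
tin_in top 0.85 [386. 187.]
0 lip [ 0.624 -0.193  0.11 ] [393.422 217.093] [389.04  187.627]
0 tongue [ 0.426 -0.141  0.114] [330.309 235.728] [376.547 246.278]
0 hinge [ 0.58  -0.182  0.11 ] [380.077 221.269] [386.288 200.384]
0.5 lip [ 0.618 -0.192  0.088] [391.044 223.466] [387.656 190.213]
0.5 tongue [ 0.447 -0.147  0.19 ] [338.363 211.528] [381.283 239.146]
0.5 hinge [ 0.58  -0.182  0.11 ] [380.077 221.269] [386.288 200.384]
side 324 178 4.433333333333334
top 338 164 4.433333333333334
```

View pics/g3.png

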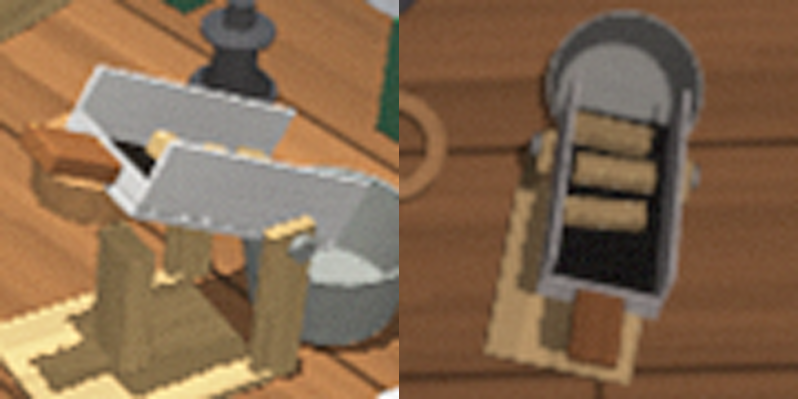

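```bash
python3 -m inch '[[60,[35,-22,-28],[0.9,0,0]],[60,[50,-20,-26],[0,0,0]],[60,[50,0,0],[0,0,0]],[60,[0,0,0],[0,0,0]],[60,[0,0,0],[0,0,0]]]'; python3 d.py .492 .178 .033 -86.3
cat > m.py <<'E'
from h import *
np.set_printoptions(precision=4,suppress=True)
yaw=-.26;u=np.array([np.cos(yaw),np.sin(yaw),0]);l=np.array([-u[1],u[0],0]);H=np.array([.583,-.183,.11]);th=.5
f=u*np.cos(th)-np.array([0,0,np.sin(th)]);n=u*np.sin(th)+np.array([0,0,np.cos(th)])
def onfl(c,px,h):
    o,d=ray(c,px);X=o+d*((n@(H+h*n-o))/(n@d));return (X-H)@f-.045,(X-H)@l
q=lambda a,b:(338+(a-399)/4.433,164+b/4.433)
if __name__=="__main__":
    for nm,p,h in(("rearoff L",q(565,225),.015),("rearoff R",q(645,230),.015),("rearoff front",q(605,198),.015),("rear floor",q(605,285),.0),("rearwallL",q(543,290),.014),("rearwallR",q(660,308),.014),("lipL",q(572,85),.045),("lipR",q(688,95),.045),("wall rL",q(545,280),.045),("wall rR",q(662,300),.045),("off0",q(612,133),.015)):print(nm,np.array(onfl("top",p,h)))
E
python3 m.py
```

```text
time: 17.65
position: [0.4961, 0.1731, 0.1624]
tool_rot: [0.707, 0.021, -0.706, 0.017]
ft_force: [-1.0, -0.7, 0.4]
grip_width: 0.0603
shift tool [129.4  -4.2   4.1] in target axes [129.4  -5.2   3.8] turn [-0.6 -0.1  0.4] F [-1.  -0.7  0.4] t 17.65 g 60.276918470113316 p [496.1 173.1 162.4] q [0.1 0.5 1.7 0.  0.9 1.6]
rearoff L [-0.1287  0.0313]
rearoff R [-0.1166 -0.0271]
rearoff front [-0.0963  0.0051]
rear floor [-0.162  -0.0059]
rearwallL [-0.188   0.0396]
rearwallR [-0.1801 -0.0445]
lipL [-0.0223  0.046 ]
lipR [-0.0061 -0.0416]
wall rL [-0.2002  0.0432]
wall rR [-0.1941 -0.0388]
off0 [-0.0344  0.0066]
```

```bash
python3 -m inch '[[60,[30,-5,4],[-0.6,0,0]],[60,[40,0,0],[0,0,0]],[60,[25,0,0],[0,0,0]],[60,[0,0,0],[0,0,0]],[60,[0,0,0],[0,0,0]]]'; python3 d.py .492 .178 .033 -86.3; python3 e.py g4 .492 .178 .05 50
```

```text
time: 18.27
position: [0.5025, 0.1791, 0.0779]
tool_rot: [0.716, 0.026, -0.697, 0.019]
ft_force: [0.4, 0.1, 0.4]
grip_width: 0.06
shift tool [44.6  0.8 11.8] in target axes [44.9  0.4 10.6] turn [-0.1 -1.6  0.5] F [0.4 0.1 0.4] t 18.275 g 59.99878885249095 p [502.5 179.1  77.9] q [0.1 0.6 1.8 0.  0.7 1.6]
side 228 143 3.99
top 232 180 3.99
```

View pics/g4.png

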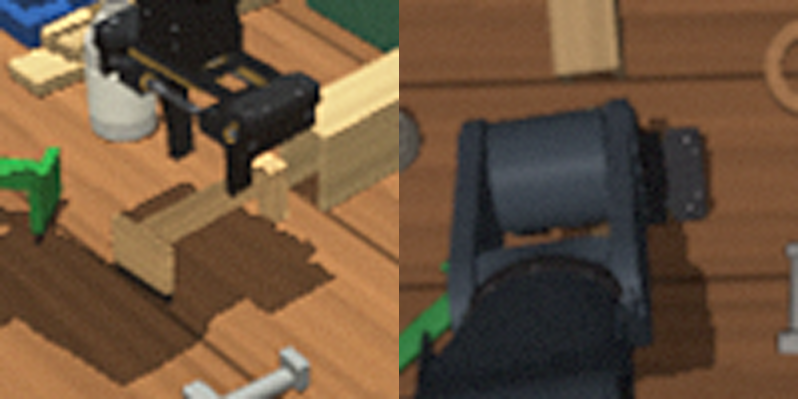

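```bash
python3 -m inch '[[60,[20,1,9],[0,-1.6,0]],[60,[18,0,4],[0,0,0]],[60,[4,0,0],[0,0,0]],[60,[0,0,0],[0,0,0]]]'; python3 d.py .492 .178 .033 -86.3
```

```text
time: 18.88
position: [0.49, 0.1776, 0.0347]
tool_rot: [-0.707, -0.025, 0.707, -0.019]
ft_force: [0.8, -0.1, 0.1]
grip_width: 0.0598
shift tool [ 1.7 -0.2 -2. ] in target axes [ 1.7 -0.2 -2. ] turn [-0.1  0.   0.5] F [ 0.8 -0.1  0.1] t 18.875 g 59.77052564004485 p [490.  177.6  34.7] q [0.1 0.7 1.8 0.  0.6 1.6]
```

```bash
python3 -m inch '[[60,[1.5,0,0],[0,0,0]],[15,[0,0,0],[0,0,0]],[15,[0,0,0],[0,0,0]],[15,[0,0,0],[0,0,0]],[15,[0,0,0],[0,0,0]],[15,[0,0,0],[0,0,0]]]' 60; python3 d.py .492 .178 .033 -86.3;  python3 -m inch '[[15,[-15,0,0],[0,0,0]],[15,[-40,0,0],[0,0,0]],[15,[-55,0,0],[0,0,0]],[15,[-60,0,0],[0,0,0]],[15,[-50,0,0],[0,0,0]],[15,[0,0,0],[0,0,0]],[15,[0,0,0],[0,0,0]]]'; python3 d.py .492 .178 .25 -86.3
python3 - <<'E'
from m import *
ph=np.radians(15);wx=u*np.cos(ph)-np.array([0,0,np.sin(ph)]);wz=u*np.sin(ph)+np.array([0,0,np.cos(ph)])
for s,h in((-.145,.07),(-.145,.003),(.012,.003),(.012,.05)):print(s,h,H+(.045+s)*f+h*n+.063*wx+.034*wz)
E
python3 e.py g5 .45 .18 .2 50
```

```text
time: 19.62
position: [0.4912, 0.1778, 0.0343]
tool_rot: [0.707, 0.026, -0.706, 0.019]
ft_force: [0.2, -0.5, -1.1]
grip_width: 0.0235
shift tool [ 1.3 -0.1 -0.8] in target axes [ 1.3 -0.1 -0.8] turn [-0.1 -0.1  0.5] F [ 0.2 -0.5 -1.1] t 19.625 g 23.548119135568104 p [491.2 177.8  34.3] q [0.1 0.7 1.8 0.  0.6 1.6]
time: 20.5
position: [0.4884, 0.1753, 0.2639]
tool_rot: [-0.707, -0.025, 0.707, -0.019]
ft_force: [0.1, -0.4, -3.2]
grip_width: 0.0234
shift tool [13.9 -2.3 -3.8] in target axes [13.9 -2.5 -3.8] turn [-0.1 -0.   0.5] F [ 0.1 -0.4 -3.2] t 20.5 g 23.353172303319518 p [488.4 175.3 263.9] q [0.1 0.3 1.6 0.  1.2 1.6]
-0.145 0.07 [ 0.5979 -0.187   0.2359]
-0.145 0.003 [ 0.5669 -0.1787  0.1771]
0.012 0.003 [ 0.7    -0.2141  0.1018]
0.012 0.05 [ 0.7218 -0.2199  0.1431]
side 215 107 3.99
top 227 190 3.99
```

View pics/g5.png

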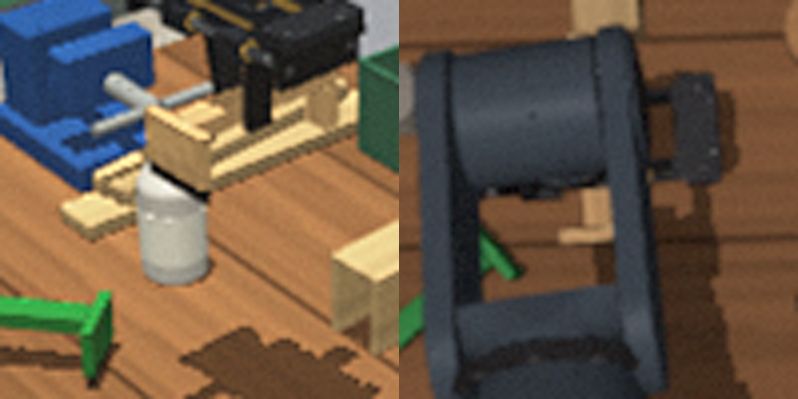

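```bash
python3 -m inch '[[15,[-20,0,0],[9.3,0,0]],[15,[-10,0,0],[9.3,0,0]],[15,[0,0,0],[0,-7.5,0]],[15,[0,0,0],[0,-7.5,0]],[15,[0,0,0],[0,0,0]]]'; python3 d.py .598 -.187 .28 -104.9 -15
```

```text
time: 21.22
position: [0.4832, 0.1747, 0.2849]
tool_rot: [-0.592, 0.081, 0.795, 0.109]
ft_force: [-0.3, -0.2, -0.3]
grip_width: 0.0233
shift tool [ -54.8  317.6 -200.3] in target axes [ -48.1  320.  -198.3] turn [-0.6  1.7  0.2] F [-0.3 -0.2 -0.3] t 21.225 g 23.310243045446004 p [483.2 174.7 284.9] q [0.1 0.4 1.5 0.1 1.5 1.9]
```

```bash
python3 -m inch '[[15,[-7,44,-28],[0,0.8,0]],[15,[-7,45,-28],[0,0.8,0]],[15,[-7,45,-28],[0,0,0]],[15,[-7,45,-28],[0,0,0]],[15,[-7,45,-28],[0,0,0]],[15,[-7,45,-28],[0,0,0]],[15,[0,0,0],[0,0,0]],[15,[0,0,0],[0,0,0]]]'; python3 d.py .598 -.187 .28 -104.9 -15
```

```text
time: 22.22
position: [0.5737, -0.1342, 0.2715]
tool_rot: [-0.601, 0.081, 0.789, 0.104]
ft_force: [0.4, -0.1, -0.7]
grip_width: 0.0234
shift tool [-18.   44.7 -33.8] in target axes [-17.8  44.8 -33.6] turn [-0.3  0.4 -0.1] F [ 0.4 -0.1 -0.7] t 22.225 g 23.383967686343432 p [ 573.7 -134.2  271.5] q [-0.4  0.6  1.3 -0.   1.6  1.4]
```

```bash
python3 -m inch '[[15,[-8,23,-16],[0,0,0]],[15,[-9,23,-16],[0,0,0]],[15,[0,0,0],[0,0,0]],[15,[0,0,0],[0,0,0]]]'; python3 d.py .598 -.187 .236 -104.9 -15;python3 d.py .567 -.179 .177 -104.9 -15; python3 e.py g6 .54 -.17 .18 50
```

```text
time: 22.72
position: [0.5935, -0.1806, 0.2784]
tool_rot: [-0.599, 0.078, 0.79, 0.101]
ft_force: [-0.3, 0.2, -1.4]
grip_width: 0.0236
shift tool [ 39.2   5.  -17.2] in target axes [ 39.4   5.  -16.7] turn [ 0.2  0.7 -0.1] F [-0.3  0.2 -1.4] t 22.725 g 23.64665666369334 p [ 593.5 -180.6  278.4] q [-0.4  0.6  1.2 -0.1  1.6  1.4]
shift tool [104.7   5.   -2.3] in target axes [104.7   5.3  -1.1] turn [ 0.2  0.7 -0.1] F [-0.3  0.2 -1.4] t 22.725 g 23.64665666369334 p [ 593.5 -180.6  278.4] q [-0.4  0.6  1.2 -0.1  1.6  1.4]
side 319 154 3.99
top 336 159 3.99
```

View pics/g6.png

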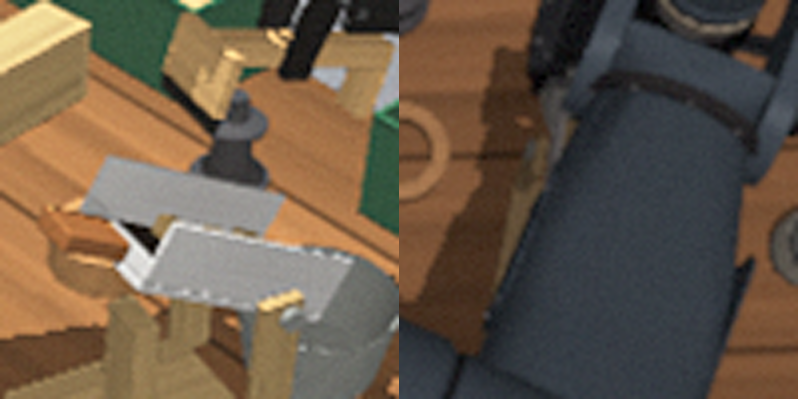

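```bash
python3 -m inch '[[15,[20,5,-1],[0.2,0.7,0]],[15,[20,0,0],[0,0,0]],[15,[0,0,0],[0,0,0]],[15,[0,0,0],[0,0,0]]]'; python3 d.py .567 -.179 .177 -104.9 -15
cat > x.py <<'E'
from m import *
o=get_obs();M=R.from_quat(o["tool_rot"]).as_matrix();E=o["position"]-.063*-M[:,2]-.034*-M[:,0]
v=E-H;print("edge s,lat,h mm",1e3*np.array([v@f-.045,v@l,v@n]),"px",proj("side",E),"pitch",np.degrees(np.arcsin(M[2,2])),"lat dir",np.degrees(np.arcsin(M[:,2]@l)),"F",o["ft_force"],"Fn",o["ft_force"]@n,"t",o["time"])
E
python3 x.py
python3 - <<'E'
from h import *
imaging.camera("side")
for r in imaging.tip_of("side","wiper_edge")[:4]:print(r)
E
```

```text
time: 23.32
position: [0.5828, -0.1797, 0.2404]
tool_rot: [-0.605, 0.079, 0.786, 0.1]
ft_force: [-0.6, -0.1, -1.2]
grip_width: 0.0238
shift tool [65.2  3.2 -1.3] in target axes [65.2  3.4 -1.5] turn [ 0.2 -0.2 -0.2] F [-0.6 -0.1 -1.2] t 23.325 g 23.800911979272176 p [ 582.8 -179.7  240.4] q [-0.5  0.6  1.3 -0.1  1.5  1.4]
edge s,lat,h mm [-161.5342    2.7891   65.8404] px [361.6656 193.9944] pitch 14.848475122369718 lat dir -0.2193214276615624 F [-0.5725 -0.103  -1.2231] Fn -1.325952284954666 t 23.325
{'pixel': [359.3, 194.4], 'confidence': 0.74}
{'pixel': [240.5, 198.1], 'confidence': 0.73}
{'pixel': [189.0, 170.4], 'confidence': 0.52}
```

```bash
python3 -m inch '[[15,[10,3,-1],[0,0,0]],[15,[18,0,0],[0,0,0]],[15,[0,0,0],[0,0,0]]]'; python3 x.py;  python3 -m inch '[[15,[15,0,0],[0,0,0]],[15,[12,0,0],[0,0,0]],[15,[0,0,0],[0,0,0]]]'; python3 x.py
```

```text
time: 23.8
position: [0.5766, -0.182, 0.2129]
tool_rot: [-0.606, 0.079, 0.785, 0.1]
ft_force: [-0.4, -0.5, -1.4]
grip_width: 0.0234
edge s,lat,h mm [-152.924    -1.0566   38.9872] px [359.9795 203.6543] pitch 14.681651266727876 lat dir -0.20316333006636328 F [-0.3517 -0.461  -1.4362] Fn -1.3664872243513058 t 23.8
time: 24.18
position: [0.57, -0.1808, 0.1855]
tool_rot: [-0.606, 0.079, 0.785, 0.1]
ft_force: [-0.5, -0.6, -1.3]
grip_width: 0.0234
edge s,lat,h mm [-145.5682   -1.5789   11.7175] px [357.2979 212.5224] pitch 14.609774265877872 lat dir -0.1815895070833648 F [-0.4942 -0.6273 -1.3161] Fn -1.3066624649226455 t 24.175
```

```bash
python3 -m inch '[[15,[4,-1,0],[0,0,0]],[15,[3,0,0],[0,0,0]],[15,[0,0,0],[0,0,0]]]'; python3 x.py;  python3 -m inch '[[15,[2,0,0],[0,0,0]],[15,[0,0,0],[0,0,0]]]'; python3 x.py
```

```text
time: 24.55
position: [0.5691, -0.1796, 0.1788]
tool_rot: [-0.607, 0.08, 0.784, 0.1]
ft_force: [-0.5, -1.1, -2.3]
grip_width: 0.0234
edge s,lat,h mm [-143.3196   -0.6416    5.1916] px [356.6019 214.4275] pitch 14.517357635934108 lat dir -0.18296279446086752 F [-0.5045 -1.0662 -2.27  ] Fn -2.0944700678709833 t 24.55
time: 24.8
position: [0.5689, -0.1796, 0.1771]
tool_rot: [-0.607, 0.08, 0.784, 0.099]
ft_force: [0.3, -0.4, -1.6]
grip_width: 0.0236
edge s,lat,h mm [-142.6228   -0.7009    3.57  ] px [356.5203 214.9668] pitch 14.462788816899673 lat dir -0.18489154539291966 F [ 0.3337 -0.3906 -1.6343] Fn -1.2315113121013586 t 24.8
```

```bash
python3 -m inch '[[15,[2,0,-8],[0,0,0]],[15,[2.8,0,-11.6],[0,0,0]],[15,[2.8,0,-11.6],[0,0,0]],[15,[0,0,0],[0,0,0]]]'; python3 x.py
```

```text
time: 25.3
position: [0.599, -0.1876, 0.1607]
tool_rot: [-0.608, 0.08, 0.784, 0.099]
ft_force: [0.2, 0.1, -2.3]
grip_width: 0.0236
edge s,lat,h mm [-107.3536   -0.7225    3.9898] px [365.9839 216.7632] pitch 14.393901826875489 lat dir -0.1810852551407736 F [ 0.229   0.1179 -2.2808] Fn -1.9100256343604325 t 25.3
```

```bash
python3 -m inch '[[15,[3.2,-0.4,-11.6],[0,0,0]],[15,[3.2,-0.4,-11.6],[0,0,0]],[15,[3.0,0,-11.6],[0,0,0]],[15,[0,0,0],[0,0,0]]]'; python3 x.py; python3 -m inch '[[15,[3,-0.4,-11.6],[0,-0.3,0]],[15,[3,0,-11.6],[0,0,0]],[15,[0,0,0],[0,0,0]]]'; python3 x.py; python3 e.py g7 .6 -.18 .12 50
```

```text
time: 25.8
position: [0.6316, -0.1953, 0.1411]
tool_rot: [-0.607, 0.08, 0.784, 0.099]
ft_force: [-0.3, -0.2, -2.1]
grip_width: 0.0237
edge s,lat,h mm [-68.6963   0.2343   2.921 ] px [375.5793 218.9163] pitch 14.454361921858009 lat dir -0.18699851329266542 F [-0.2831 -0.232  -2.1375] Fn -1.9784247417472882 t 25.8
time: 26.18
position: [0.6532, -0.2006, 0.1285]
tool_rot: [-0.605, 0.079, 0.786, 0.1]
ft_force: [1.2, 0.2, -1.3]
grip_width: 0.0237
edge s,lat,h mm [-43.3962   0.6929   2.8633] px [381.8205 220.1345] pitch 14.790021074829033 lat dir -0.18137234983198242 F [ 1.1515  0.2179 -1.3188] Fn -0.6506692008115146 t 26.175
side 334 165 3.99
top 335 144 3.99
```

View pics/g7.png

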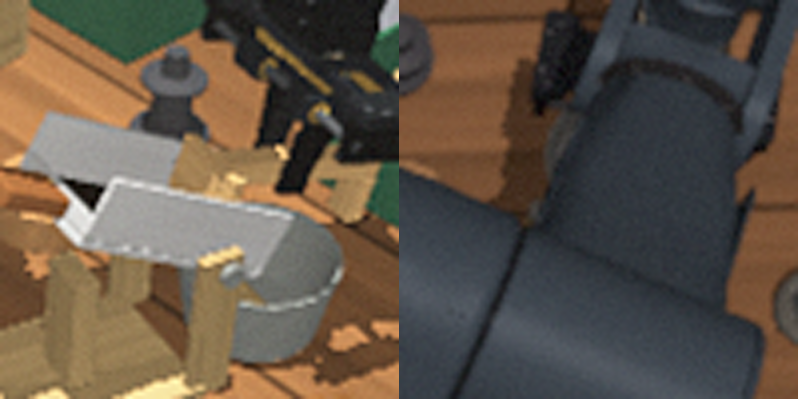

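```bash
python3 -m inch '[[15,[-7,0,3.5],[0,6,0]],[15,[-6.5,0,3.5],[0,6,0]],[15,[0,0,0],[0,0,0]],[15,[0,0,0],[0,0,0]]]'; python3 x.py
```

```text
time: 26.78
position: [0.6483, -0.1993, 0.1442]
tool_rot: [-0.685, 0.09, 0.717, 0.091]
ft_force: [0.3, -0.3, -2.6]
grip_width: 0.0236
edge s,lat,h mm [-44.0122   0.6583   4.1097] px [381.8883 219.7526] pitch 2.6072792781785843 lat dir -0.2307430275409293 F [ 0.3332 -0.2541 -2.6253] Fn -2.118228442185831 t 26.775
```

```bash
python3 -m inch '[[15,[5.7,0,-10.8],[0,0,0]],[15,[5.5,0,-10.8],[0,0,0]],[15,[5.3,0,-10.8],[0,0,0]],[15,[0,0,0],[0,0,0]]]'; python3 x.py;  python3 -m inch '[[15,[5.3,0,-10.8],[0,0,0]],[15,[5,0,-10.8],[0,0,0]],[15,[0,0,0],[0,0,0]]]'; python3 x.py
```

```text
time: 27.28
position: [0.6831, -0.2086, 0.1228]
tool_rot: [-0.685, 0.09, 0.718, 0.091]
ft_force: [-0.5, -0.3, -2.3]
grip_width: 0.0236
edge s,lat,h mm [-2.2047  0.5625  2.6524] px [391.836  222.2663] pitch 2.6702250450006417 lat dir -0.24402945021819672 F [-0.5256 -0.2882 -2.2994] Fn -2.225924753797884 t 27.275
time: 27.65
position: [0.7049, -0.2143, 0.11]
tool_rot: [-0.684, 0.089, 0.718, 0.091]
ft_force: [-0.0, -0.5, -1.4]
grip_width: 0.0236
edge s,lat,h mm [23.5969  0.6532  2.2178] px [397.8497 223.6146] pitch 2.7249700072878555 lat dir -0.24390009057014514 F [-0.0475 -0.4646 -1.4026] Fn -1.1956728652309194 t 27.65
```

```bash
python3 -m inch '[[15,[-25,0,0],[0,0,0]],[15,[-50,0,0],[0,0,0]],[15,[-60,0,0],[0,2.5,0]],[15,[-50,-30,0],[0,0,0]],[15,[-10,-55,10],[0,0,0]],[15,[0,-58,20],[0,0,0]],[15,[0,-58,20],[0,0,0]],[15,[0,-55,20],[0,0,0]],[15,[0,0,0],[0,0,0]]]'; python3 d.py .492 .178 .2 -86.3; python3 e.py g8 .62 -.19 .09 45; python3 w.py
```

```text
time: 28.78
position: [0.7076, 0.0566, 0.3123]
tool_rot: [-0.7, 0.092, 0.702, 0.091]
ft_force: [1.2, -0.8, -1.8]
grip_width: 0.0237
shift tool [113.  -62.2 239.2] in target axes [ 112.3 -135.1  207.3] turn [-18.6   0.2  -0.1] F [ 1.2 -0.8 -1.8] t 28.775 g 23.725025400218673 p [707.6  56.6 312.3] q [-0.1  0.6  1.1 -0.   1.5  1.8]
side 345 177 4.433333333333334
top 342 144 4.433333333333334
wiper_grip side 0.94 [190. 150.] [0.411 0.606]
wiper_grip side 0.83 [223. 184.] [0.387 0.344]
wiper_grip side 0.66 [357. 111.] [1.117 0.452]
wiper_edge side 0.96 [241. 200.] [0.415 0.286]
wiper_edge side 0.96 [190. 173.] [0.364 0.536]
wiper_edge side 0.63 [338. 130.] [1.    0.439]
wiper_edge side 0.35 [367. 254.] [ 0.546 -0.174]
wiper_grip top 0.81 [163. 257.] [0.409 0.597]
wiper_grip top 0.57 [313. 148.] [0.787 0.061]
wiper_grip top 0.49 [236. 265.] [0.377 0.343]
wiper_edge top 0.78 [251. 252.] [0.422 0.298]
wiper_edge top 0.63 [180. 270.] [0.363 0.557]
```

View pics/g8.png

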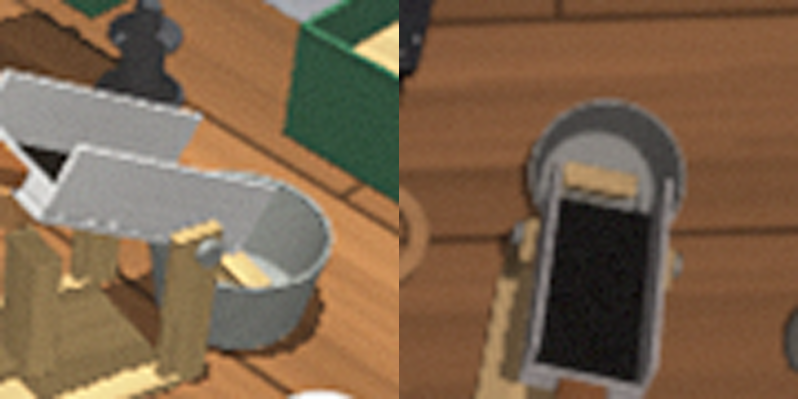

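```bash
python3 -m inch '[[15,[0,0,0],[-9.3,0,0]],[15,[0,0,0],[-9.3,0,0]],[15,[0,-30,46],[0,0,0]],[15,[0,-32,46],[0,0,0]],[15,[0,-32,46],[0,0,0]],[15,[10,-32,46],[0,0,0]],[15,[30,0,12],[0,0,0]],[15,[30,0,0],[0,0,0]],[15,[0,0,0],[0,0,0]],[15,[0,0,0],[0,0,0]]]'; python3 d.py .488 .178 .036 -86.3
```

```text
time: 30.42
position: [0.5041, 0.1565, 0.2412]
tool_rot: [0.708, 0.018, -0.706, 0.019]
ft_force: [0.4, -0.0, -1.9]
grip_width: 0.0234
shift tool [205.2 -22.6  15.6] in target axes [205.2 -22.5  14.7] turn [-0.8 -0.2 -0.1] F [ 0.4 -0.  -1.9] t 30.425 g 23.3862786845398 p [504.1 156.5 241.2] q [ 0.1  0.4  1.7 -0.   1.1  1.6]
```

```bash
python3 -m inch '[[15,[40,-22,17],[-0.8,0,0]],[15,[45,0,4],[0,0,0]],[15,[40,0,4],[0,0,0]],[15,[30,0,4],[0,0,0]],[15,[0,0,0],[0,0,0]],[15,[0,0,0],[0,0,0]]]'; python3 d.py .488 .178 .036 -86.3
```

```text
time: 31.18
position: [0.4902, 0.1769, 0.0914]
tool_rot: [0.717, 0.022, -0.696, 0.021]
ft_force: [0.0, -0.1, -0.9]
grip_width: 0.0234
shift tool [55.3 -1.2  3.8] in target axes [55.4 -1.2  2.1] turn [-0.2 -1.7  0. ] F [ 0.  -0.1 -0.9] t 31.175 g 23.397931444485472 p [490.2 176.9  91.4] q [ 0.1  0.6  1.8 -0.   0.7  1.6]
```

```bash
python3 -m inch '[[15,[20,-1,3],[0,-1.7,0]],[15,[18,0,1],[0,0,0]],[15,[8,0,1],[0,0,0]],[15,[0,0,0],[0,-1,0]],[15,[0,0,0],[0,0,0]]]'; python3 d.py .488 .178 .0343 -86.3
```

```text
time: 31.8
position: [0.4952, 0.1785, 0.0525]
tool_rot: [0.707, 0.022, -0.707, 0.021]
ft_force: [0.4, -0.4, -1.1]
grip_width: 0.0238
shift tool [18.2  0.1  7.3] in target axes [18.2  0.1  7.3] turn [-0.3 -0.   0.1] F [ 0.4 -0.4 -1.1] t 31.8 g 23.760955293554204 p [495.2 178.5  52.5] q [0.1 0.7 1.8 0.  0.7 1.6]
```

```bash
python3 -m inch '[[15,[7,0,4],[0,0,0]],[15,[6,0,2],[0,0,0]],[15,[2,0,1],[0,0,0]],[15,[0,0,0],[0,-1,0]],[15,[0,0,0],[0,0,0]]]'; python3 d.py .488 .178 .0343 -86.3
```

```text
time: 32.42
position: [0.4882, 0.1783, 0.0374]
tool_rot: [-0.701, -0.022, 0.713, -0.021]
ft_force: [0.3, 0.0, -2.1]
grip_width: 0.0234
shift tool [3.1 0.2 0.1] in target axes [3.1 0.2 0.2] turn [-0.3  0.9  0.1] F [ 0.3  0.  -2.1] t 32.425 g 23.393858419149698 p [488.2 178.3  37.4] q [0.1 0.7 1.8 0.  0.6 1.6]
```

```bash
python3 -m inch '[[15,[1.5,0,0],[0,0.9,0]],[15,[1.5,0,0],[0,0,0]],[15,[0,0,0],[0,0,0]]]'; python3 d.py .488 .178 .0343 -86.3; python3 -m inch '[[15,[1,0,0],[0,0,0]],[15,[0,0,0],[0,0,0]]]'; python3 d.py .488 .178 .0343 -86.3
```

```text
time: 32.8
position: [0.4883, 0.1783, 0.0344]
tool_rot: [0.707, 0.022, -0.707, 0.021]
ft_force: [0.4, 0.0, -1.5]
grip_width: 0.0237
shift tool [0.1 0.3 0.3] in target axes [0.1 0.3 0.3] turn [-0.3 -0.   0.1] F [ 0.4  0.  -1.5] t 32.8 g 23.72395205675034 p [488.3 178.3  34.4] q [0.1 0.7 1.8 0.  0.6 1.6]
time: 33.05
position: [0.4884, 0.1784, 0.0343]
tool_rot: [0.707, 0.022, -0.706, 0.021]
ft_force: [-0.4, 0.1, -0.8]
grip_width: 0.0235
shift tool [0.  0.3 0.4] in target axes [0.  0.3 0.4] turn [-0.3 -0.1  0.1] F [-0.4  0.1 -0.8] t 33.05 g 23.494746526865804 p [488.4 178.4  34.3] q [0.1 0.7 1.8 0.  0.6 1.6]
```

```bash
python3 -m inch '[[60,[0,0,0],[0,0,0]],[60,[0,0,0],[0,0,0]],[60,[0,0,0],[0,0,0]],[60,[0,0,0],[0,0,0]],[60,[-20,0,0],[0,0,0]],[60,[-40,0,0],[0,0,0]],[60,[-60,0,0],[0,0,0]],[60,[-60,0,0],[0,0,0]],[60,[-50,-40,0],[0,0,0]],[60,[0,-55,0],[0,0,0]],[60,[0,-55,0],[0,0,0]],[60,[0,0,0],[0,0,0]]]'; python3 d.py .488 .178 .25 -86.3; python3 a.py | grep -v '^top\|^side [^0]' ; python3 -c "
import cv2,numpy as np
s=cv2.imread('pics/s0.png');t=cv2.imread('pics/t0.png')
cv2.imwrite('pics/fin.png',np.hstack([cv2.resize(s[130:310,200:440],(400,300)),cv2.resize(t[140:290,210:410],(400,300))]))"
```

```text
time: 34.55
position: [0.4809, 0.3298, 0.2713]
tool_rot: [0.708, 0.022, -0.705, 0.018]
ft_force: [-0.3, -1.4, 0.1]
grip_width: 0.0599
shift tool [ 20.6 152.    1.6] in target axes [ 21.3 151.9   2.7] turn [-0.5 -0.3  0.3] F [-0.3 -1.4  0.1] t 34.55 g 59.917779217131695 p [480.9 329.8 271.3] q [0.4 0.4 1.5 0.  1.2 1.9]
stand side 0.57 [362. 251.] [ 0.543 -0.158]
stand top 0.94 [380. 216.] [ 0.537 -0.173]
tray_hinge side 0.64 [380. 222.] [ 0.578 -0.185]
tray_lip side 0.85 [392. 222.] [ 0.604 -0.204]
tray_lip side 0.57 [261. 173.] [0.467 0.233]
tray_lip side 0.17 [274. 195.] [0.427 0.111]
tray_lip top 0.91 [388. 191.] [ 0.611 -0.188]
tray_lip top 0.16 [379. 216.] [ 0.529 -0.156]
tray_tongue side 0.7 [340. 212.] [ 0.519 -0.082]
tray_tongue side 0.59 [290. 199.] [0.447 0.063]
tray_tongue top 0.81 [381. 239.] [ 0.449 -0.159]
wiper_grip side 0.96 [190. 151.] [0.408 0.598]
wiper_grip side 0.89 [223. 182.] [0.392 0.352]
wiper_grip side 0.64 [276. 193.] [0.488 0.186]
wiper_grip top 0.81 [162. 259.] [0.404 0.604]
wiper_grip top 0.61 [287. 247.] [0.432 0.162]
wiper_grip top 0.55 [283. 227.] [0.5
[... 723 characters left out ...]
.] [0.566 0.387]
tape side 0.71 [345. 219.] [ 0.61  -0.013]
tape top 0.57 [336. 197.] [ 0.614 -0.018]
varnish side 0.68 [414. 300.] [ 0.512 -0.383]
varnish top 0.56 [438. 220.] [ 0.515 -0.384]
hub side 0.66 [276. 196.] [0.516 0.225]
hub side 0.57 [374. 202.] [ 0.748 -0.011]
hub side 0.25 [430. 330.] [ 0.467 -0.472]
hub top 0.72 [332. 160.] [ 0.751 -0.007]
hub top 0.32 [383. 239.] [ 0.455 -0.183]
bolt side 0.82 [292. 242.] [0.411 0.01 ]
bolt side 0.26 [396. 239.] [ 0.664 -0.183]
bolt top 0.7 [338. 198.] [ 0.609 -0.023]
bolt top 0.46 [332. 250.] [0.418 0.004]
carton side 0.96 [431. 329.] [ 0.472 -0.471]
carton side 0.16 [338. 211.] [0.623 0.031]
carton top 0.6 [461. 230.] [ 0.477 -0.464]
36.35
```

View pics/fin.png

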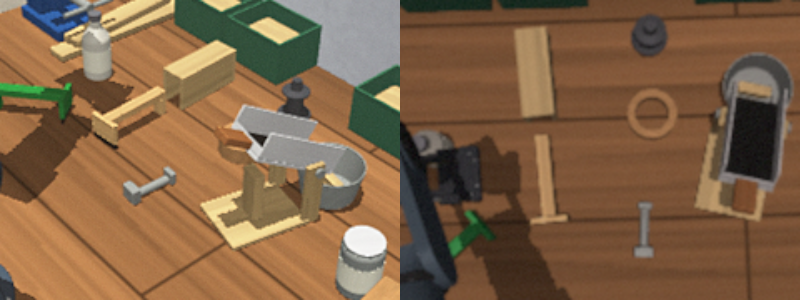

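```bash
python3 -c "
from rig import robot
print(robot.hand_in())"
```

```text
the job is handed in; nothing more can be done
None
```

The job is done in the order asked and was handed in at about 36 s. One point I could not fully confirm is that all three offcuts are in the tin.

- **Wiper out:** I drew the wiper from its dock by the sides of its blade, stood it on the open bench and let go.
- **Tray:** I lifted the tongue until it would rise no further. The tongue's position matches a tilt of 0.5 rad, and the tray was still tilted in the last pictures.
- **Sweep:** I took the wiper by its handle and swept with the blade a few millimetres above the floor until it was 24 mm past the lip. Part way along I levelled the wiper so that its foot would clear the tin's rim. The computed positions kept the fingers well above the offcuts, and the wrist forces I read stayed at a few newtons.
- **Last checks:** The wiper stands upright at about (0.49, 0.18), released. The dock and bystanders show no shift beyond what the networks scatter. The tin reads within about 1 cm of its start.

**Offcuts:** The tray floor is empty and none lies on the bench in view. Only one offcut could clearly be seen in the tin. The other two are hidden there by the tilted tray, so I inferred that they fell in. In the last pictures the offcut network gave no reading that settled it.

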